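Click the fork arm into its bench stand

TASK

Fit the loose metal arm with the handpiece fork into the sleeve of the bench stand: squeeze its spring button flush so that it goes in under the sleeve wall, then slide the arm in until the button pops out through the hole in the catch plate and locks. Push gently, never jam or force the arm, leave the other things where they are, and let go of the arm at the end.

Things in the scene. Friction and masses are not known exactly. Their poses are not given: they have to be found in the camera images.
- tube_grip (a point): The loose arm, a plain grey metal tube 20 mm wide, 30 mm high, lying flat: point on its centre line (15 mm above its underside), level with the button. Axes: y along the tube to the tail, x across, z up. The nose (plain end) is 60 mm towards -y; the tube runs 110 mm towards +y. A round steel button 14 mm in diameter stands 6 mm out of the -x side face at this very point
- tail_hold (a point): Point on the tube's centre line 80 mm behind the button, where the bare tube may be held. From 110 to 130 mm behind the button is a black fork head, 28 mm wide and 30 mm high, with two prongs up to 49 mm
- fork_arm: The arm as a whole with its button, about 130 to 220 g, balanced about 10 mm in front of the button; origin on its underside, 15 mm below tube_grip, same axes. It goes in nose first, with its axes parallel to those of the mouth (button on the -x side, where the catch plate is)
- button (a joint): The spring button, m: 0 = out, 0.006 = flush with the face, 0.0065 = stop; spring 1.2 N out, 3 N flush. A grip across the tube presses it flush (width then 20 mm; 26 mm with it out). Gripping over its rear half only, with the fingers' edge near the button's centre, presses it flush and leaves the front half free to go under the sleeve wall, which then keeps it pressed
- mouth (a point): Centre of the mouth of the stand's horizontal sleeve, 36 mm above the bench. +y points straight out of the mouth, z up; the arm goes in towards -y. Bore 22 mm wide, 32 mm high; flared by 3 mm over the first 8 mm (on the -x side 1.5 mm over 3 mm). With the button out the arm goes in only until the button strikes the rim; pushing does not cam the button in
- stand: The stand, fixed: grey sleeve 96 mm long, open at both ends, outside about 31 mm wide at the mouth, its top 57 mm above the bench, on a dark foot 96x90x12 mm that does not reach past the mouth. Origin: on the bench, 40 mm behind the mouth along the sleeve; same axes as the mouth. Its latch is delicate: pushes of 12 N at most are enough, 20 N is too much
- sleeve_mid (a point): Point on the bore's axis 40 mm inside the mouth. A steel catch plate on the sleeve's -x side has one hole, 17 mm long, 19 mm high, screwed on so that its centre is 34 to 58 mm inside the mouth: not measured, to be seen or felt. At the hole the button pops out and stops the arm hard both ways (1.5 mm play). Before that, rubbing resists with 2 to 6 N
- cup_mid (a point): Bystander: small steel cup, 60 mm wide, 46 mm high; its centre, half-way up
- red_jar_mid (a point): Bystander: small white jar with a red screw cap, 40 mm wide, 57 mm high; its centre, half-way up
- wax_mid (a point): Bystander: block of red wax, 32x68x11 mm; its centre
Things that resemble listed ones, but are neither listed nor needed, are in the scene too. Of the things that look like the fork_arm, the larger one is meant.

How it is judged (in metres and radians):
On the way, in this order (a step that is already met when the one before it is completed fails the run):
1. with the arm's nose in the sleeve, the button is pressed flush (y of tube_grip in the frame of mouth below 0.045 m and value of joint button above 0.0045 m), for 0.1 s.
2. the button is wholly inside the sleeve, pressed in by its wall (y of tube_grip in the frame of mouth below -0.01 m and value of joint button above 0.003 m), for 0.05 s.
At the end, for the whole second after the job is handed in: The arm sits in the sleeve, parallel to it within 0.1 rad, with its button 30 to 62 mm inside the mouth and popped out through the hole (button joint under 2.5 mm), at rest and let go of (y of tube_grip in the frame of mouth between -0.062 and -0.03 m and value of joint button below 0.0025 m and x of tube_grip in the frame of mouth between -0.004 and 0.004 m and z of tube_grip in the frame of mouth between -0.004 and 0.004 m and angle between the y axis of tube_grip and the y axis of mouth, either way round below 0.1 rad and linear speed of fork_arm below 0.02 m/s); the robot touches nothing.
It fails at once if the arm is pushed, pulled or jammed against the stand with more than 20 N (contact force between fork_arm and stand above 20 N).
It fails at once if the steel cup is shoved aside or knocked over (moved more than 25 mm) (distance of cup_mid from where it was at the start of the episode above 0.025 m).
It fails at once if the red-capped jar is shoved aside or knocked over (moved more than 25 mm) (distance of red_jar_mid from where it was at the start of the episode above 0.025 m).
It fails at once if the wax block is shoved aside or knocked over (moved more than 25 mm) (distance of wax_mid from where it was at the start of the episode above 0.025 m).
It also fails if it takes over 48 s, if anything falls off the work surface, if the arm or the gripper's body presses on something with over 40 N, if the wrist force passes 120 N, or if a joint passes its speed limit or range.

ROBOT

A 7-joint arm with a two-finger parallel gripper is mounted at the origin on a cart in front of the work surface, level with it; the furniture and walls round the work are solid. World frame = base frame: x ahead of the robot, y to its left, z up, the work surface at z = 0. Lengths are in mm, angles in rad, forces in N, time in s.
With the tool pointing down it reaches from about 425 to 950 mm from the base axis. Payload 4.7 kg.
Tool frame: the origin (TCP) lies where the fingers leave the gripper's body, on its centre line; the fingertips stand 70 mm ahead of it and the grasp point (between the pads) lies 51 mm ahead of it (tip_reach is the distance from the TCP to the fingertips, in mm); z points along the fingers, y is the line along which they close (so a half turn about z gives the same grasp; the last joint's range is limited). The gripper opens to 87 mm and grips with 3 to 60 N. Pads are 19 mm wide; open, the fingers measure 117 mm over their backs; the gripper's body (75 mm by 190 mm) begins 51 mm behind the grasp point.
Start: joints at [1.268, 0.469, -0.049, 1.532, 0.024, 1.141, -0.082], TCP at [182.557, -649.858, 292.273] pointing down, gripper open.
Joint ranges: [-2.59, 2.59], [-0.33, 1.99], [-1.39, 1.29], [0.1, 2.45], [-1.04, 4.18], [0.21, 1.99], [-2.66, 2.66]. Speed limits (rad/s): [2.57, 2.57, 3.14, 3.14, 3.14, 3.14, 3.14].

INTERFACE

Orientations are given as a rotation vector (axis times angle).
In Python, from rig import * gives the robot as it stands.
- The arm moves only by the shell command python3 -m crank 'ROWS' [FORCE]. ROWS is JSON, a list of rows, each an object with "angular": the turn, a rotation vector about the tool's x, y, z in rad, a list of three; "delta_pos": the shift along the tool's x, y, z in mm, a list of three; "jaw": the opening, from -1 (shut) to 1 (fully open), so that 0 is half open. A call has 1 to 5 rows; each row shifts and turns the commanded pose from where the row before left it, along the tool's axes as they then stand; what a row does not reach is not made up. A row lasts 1/10 s, in which the tool goes at most 50 mm and 8.59 degrees, less where a joint would pass 70% of its speed; a pose out of reach is approached as far as the arm can. A call is refused whole if a number of a shift passes 50 or a number of a turn 0.15, either way. A call with a gripper value outside its range is refused whole. The fingers move at their own pace and stop on an object; FORCE is the grip in N (left out, the last holds). Time passes only in rows, so rows that do not move let the fingers close. It gives the time, the measured TCP pose, the force, the opening and the grip force at its end, in the units of the state.
- observe(): the state, without advancing time (a new reading comes with each control period).
- camera(name): name is "scene" or "top"; returns a dict with "frame" (420x560x3 uint8, blue, green, red), "K" (3x3 intrinsics, pixels), "eye" and "orientation" of the camera in the world. Camera axes: x right, y down, z forward; pixel columns grow to the right and rows downward; lengths in mm; the calibration is good to about 2 mm. A picture is of the moment at which its call begins. There is no depth.
- finish_job(): hands the job in; it is judged then, once.
The state is a dict: "time": time; "joint_pos": joint angles; "qvel": joint speeds; "joint_efforts": joint torques, N m; "eef_pos": TCP position; "eef_rot": TCP orientation; "force": force on the tool from outside, world axes, zero at the start; "torque": the same for the moment, N m; "gripper_width": finger opening in mm; "gripper_force": force on a finger pad.
Only numpy, scipy, OpenCV 4.12 (cv2) and the standard library are available. Lean on these libraries where they do the work, as an engineer would, in place of code of your own. Each camera call takes 0.05 s, during which the arm holds its last target. There are 200 camera calls.

## Working session

There is one attempt and no reset: what is moved stays moved. The work goes in short steps, Python scripts to look and compute and a shell command to move; the robot and the scene stay as the last step left them, time stands still between calls to the robot, and variables do not carry over. Pictures are saved under pics/ and viewed, at most 13 in all, crops included, and the job is handed in when it is done.

```bash
mkdir -p pics; ls; python3 - <<'E'
from rig import *
import cv2,numpy as np
for n in("scene","top"):
    c=camera(n); cv2.imwrite(f"pics/{n}0.png",c["frame"]); print(n,c["K"],c["eye"],c["orientation"])
o=observe();print(o)
E
```

```text
pics
scene [[402.49218322   0.         285.37866549]
 [  0.         402.49218322 204.94638462]
 [  0.           0.           1.        ]] [ 158.94247019 -405.7326986   675.84767647] [-2.26813454  0.87415644 -0.35219412]
top [[486.94121299   0.         274.15724887]
 [  0.         486.94121299 213.08006398]
 [  0.           0.           1.        ]] [ 491.59836156   23.04183426 1114.45537052] [-2.15235128  2.200218   -0.08501787]
{'time': 0.1, 'joint_pos': array([ 1.26806961,  0.4693852 , -0.048617  ,  1.5335788 ,  0.02407597,
        1.1410005 , -0.08227983]), 'qvel': array([-0.00059632, -0.00190431, -0.00118967, -0.00326956,  0.00112912,
        0.00085707,  0.00150221]), 'joint_efforts': array([-1.04025708e-04, -5.09171748e+01, -8.18894827e-02, -2.36831278e+01,
       -6.15925016e-02,  3.44475545e-02,  7.55950055e-05]), 'eef_pos': array([ 182.45249732, -649.43779761,  291.28603233]), 'eef_rot': array([-3.11043111e+00, -4.28634001e-01,  4.30548488e-04]), 'force': array([-0.64251803, -1.93303479, -0.17700934]), 'torque': array([0.03150943, 0.02163356, 0.00564455]), 'gripper_force': 0.0, 'gripper_width': 87.28956494393}
```

View pics/scene0.png

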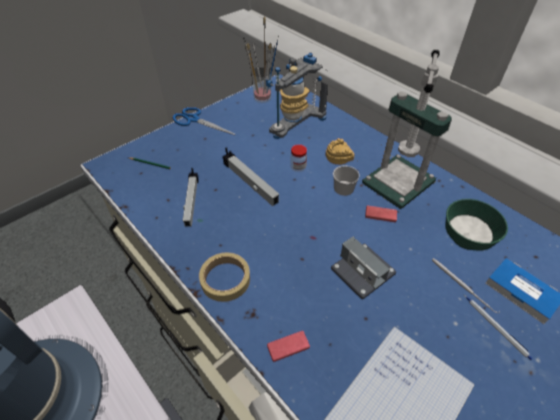

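View pics/top0.png

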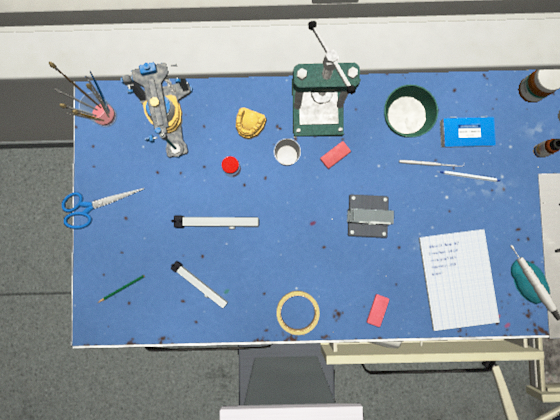

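```bash
python3 - <<'E'
import cv2,numpy as np
s=cv2.imread("pics/scene0.png");t=cv2.imread("pics/top0.png")
r=lambda a:cv2.resize(a,(400,300),interpolation=cv2.INTER_CUBIC)
a=np.vstack([np.hstack([r(s[225:300,320:420]),r(t[180:255,325:425])]),np.hstack([r(s[140:215,200:300]),r(t[185:260,165:265])])])
cv2.imwrite("pics/crop1.png",a)
E
```

```text
(no output)
```

View pics/crop1.png

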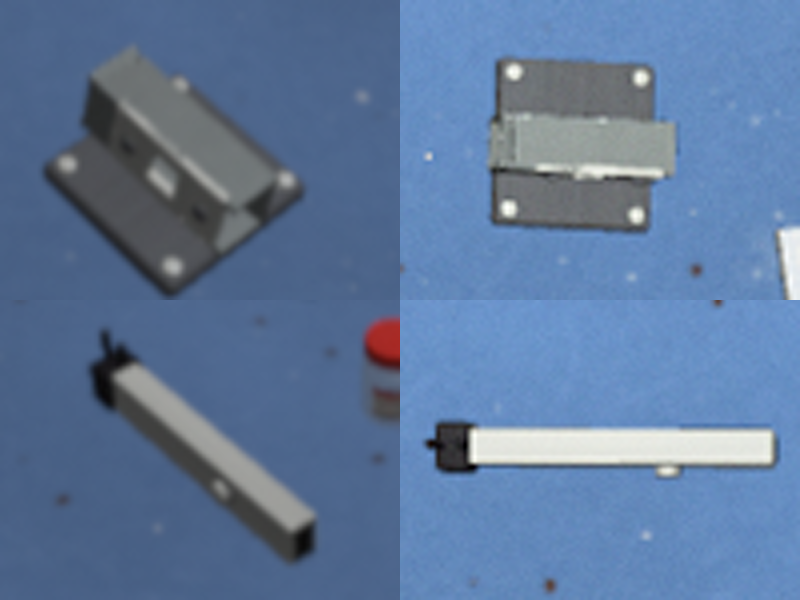

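Candidates for the arm: the larger tube in top at (217,222) with its button at (232,227), and the smaller one at (200,285). I choose the larger one. The crop shows the button on its robot side, the nose to the right, and the stand's flared mouth on the left at (348,216). The plate hole is at scene (360,270).

```bash
cat > h.py <<'E'
import numpy as np,cv2
from rig import *
from scipy.spatial.transform import Rotation as R
def avg(n,k=6):
    cs=[camera(n) for _ in range(k)]; c=cs[0]; c["frame"]=np.mean([q["frame"].astype(float) for q in cs],0); return c
def ray(c,u,v):
    return R.from_rotvec(c["orientation"]).apply(np.linalg.inv(c["K"])@[u,v,1.])
def onz(c,p,z):
    d=ray(c,*p); return c["eye"]+d*(z-c["eye"][2])/d[2]
def proj(c,P):
    q=c["K"]@R.from_rotvec(c["orientation"]).inv().apply(np.array(P,float)-c["eye"]); return q[:2]/q[2]
E
python3 - <<'E'
from h import *
c=avg("top"); f=c["frame"]; np.save("top.npy",f); s=avg("scene"); np.save("scene.npy",s["frame"])
import pickle; pickle.dump((c,s),open("cams.pkl","wb"))
g=f.mean(2); 
# larger arm: bright low-saturation
sat=f.max(2)-f.min(2)
m=((g>150)&(sat<60)).astype(np.uint8); m[:,:165]=0;m[:,265:]=0;m[:205]=0;m[240:]=0
n,l,st,ce=cv2.connectedComponentsWithStats(m);print(st,ce)
i=1+st[1:,4].argmax(); yx=np.argwhere(l==i)[:,::-1].astype(np.float32)
print(cv2.minAreaRect(yx))
# subpixel edges per column using red channel (blue bg has low red)
r=f[:,:,2]
print("cols profile at 210", r[212:235,210].round()); print("row 222 right end",r[222,250:265].round(),"left",r[222,168:190].round())
print("stand col 365,375"); print(f[188:245,365].round().astype(int).tolist()); print(f[188:245,380,2].round().astype(int).tolist())
big=lambda a,z:cv2.resize(a.clip(0,255).astype(np.uint8),None,fx=z,fy=z,interpolation=cv2.INTER_CUBIC)
cv2.imwrite("pics/crop2.png",np.hstack([big(f[190:242,340:402],6),big(s["frame"][232:302,325:403]*1.3,6)[:312]]) )
cv2.imwrite("pics/crop2.png",np.hstack([cv2.resize(big(f[190:242,340:402],6),(372,312)),cv2.resize(big(s["frame"][236:288,333:395]*1.2,6),(372,312))]))
E
```

```text
[[     0      0    560    420 234506]
 [   182    217     76     12    694]] [[279.67664793 209.46565546]
 [219.80979827 221.10518732]]
((219.5, 222.5), (11.0, 75.0), 90.0)
cols profile at 210 [102. 101. 102.  97. 106. 188. 236. 231. 230. 230. 227. 226. 236. 207.
  78.  94. 100.  98.  97.  97.  96.  96.  97.]
row 222 right end [228. 228. 227. 228. 228. 228. 231. 216. 124.  67. 103. 104. 104. 103.
 103.] left [103. 100. 103.  95.  72.  62.  27.  36.  48.  55.  52.  44.  33.  19.
 154. 239. 228. 227. 227. 227. 228. 227.]
stand col 365,375
[[197, 143, 105], [198, 144, 106], [195, 143, 103], [197, 145, 104], [198, 145, 104], [201, 147, 104], [183, 137, 104], [130, 111, 100], [111, 108, 107], [115, 111, 108], [114, 112, 109], [114, 111, 107], [113, 111, 107], [114, 110, 107], [116, 111, 109], [114, 110, 107], [114, 110, 108], [114, 111, 109], [115, 110, 108], [115, 111, 107], [111, 110, 106], [132, 134, 128], [160, 161, 151], [157, 161, 151], [157, 162, 152], [156, 160, 149], [159, 162, 153], [157, 160, 152], [157, 160, 152], [157, 160, 152], [154, 157, 150], [156, 160, 150], [157, 160, 151], [181, 187, 179], [173, 180, 176], [95, 98, 96], [91, 89, 88], [115, 111, 109], [114, 112, 107], [112, 108, 104], [113, 110, 105], [112, 108, 104], [112, 109, 105], [112, 109, 106], [112, 109, 106], [114, 109, 106], [115, 112, 109], [102, 100, 98], [87, 75, 70], [150, 111, 82], [194, 142, 103], [188, 137, 97], [187, 137, 98], [188, 138, 99], [186, 135, 96], [186, 138, 99], [192, 152, 119]]
[102, 103, 104, 104, 104, 103, 103, 102, 102, 107, 107, 110, 107, 108, 108, 108, 108, 108, 109, 107, 106, 124, 147, 148, 149, 150, 150, 148, 149, 152, 150, 149, 144, 167, 219, 193, 64, 99, 108, 108, 107, 107, 108, 105, 106, 106, 108, 108, 94, 70, 90, 102, 98, 97, 97, 100, 98]
```

View pics/crop2.png

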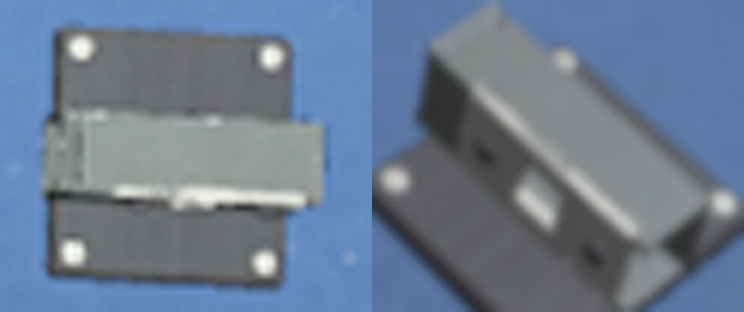

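```bash
cat > m.py <<'E'
from h import *
import pickle
from scipy.ndimage import map_coordinates
c,s=pickle.load(open("cams.pkl","rb")); f=c["frame"]; r=f[:,:,2]
pr=lambda *a:print(*[np.round(x,2) if isinstance(x,(float,np.ndarray)) else x for x in a])
# screws
P=[]
for u,v in((80,48),(271,56),(74,252),(264,263)):
    u=int(round(340+(u-2.5)/6));v=int(round(190+(v-2.5)/6)); w=np.clip(g:=f[v-3:v+4,u-3:u+4].min(2)-125,0,None)
    Y,X=np.mgrid[v-3:v+4,u-3:u+4]; p=((w*X).sum()/w.sum(),(w*Y).sum()/w.sum()); P.append(onz(c,p,13)[:2])
P=np.array(P);pr("screws",P);ctr=P.mean(0);ya=(P[0]+P[2]-P[1]-P[3]);ya/=np.linalg.norm(ya);xa=np.array([ya[1],-ya[0]])
pr("ctr",ctr,"ya",ya,"ang",np.degrees(np.arctan2(-ya[0],ya[1])),"spans",P[0]-P[1],P[0]-P[2])
def edge(prof,lo,hi,th): # first crossing of th
    k=np.arange(lo,hi)
    for a in k:
        if (prof[a]-th)*(prof[a+1]-th)<=0: return a+(th-prof[a])/(prof[a+1]-prof[a])
L=lambda p:np.array([ (p[:2]-ctr)@xa,(p[:2]-ctr)@ya ])
# sleeve +x edge, z=57
for u in range(358,392,3):
    t=edge(r[:,u],206,214,129); 
    b=edge(r[:,u][::-1],419-228,419-217,125); b=None if b is None else 419-b
    pr(u,"edge+x",L(onz(c,(u,t),57)) if t else None,"edge-x",L(onz(c,(u,b),57)) if b else None)
for v in (213,216,219): pr("mouth row",v,f[v,342:358].round().astype(int).tolist())
# arm
T=[];B=[]
for u in range(186,256,2):
    t=edge(r[:,u],212,221,165);b=edge(r[:,u][::-1],419-230,419-222,155)
    T.append((u,t)); 
    if not 226<u<240: B.append((u,419-b))
out=[]
for q,n in((T,"+x"),(B,"-x")):
    W=np.array([onz(c,p,30)[:2] for p in q]); k=np.polyfit(W[:,1],W[:,0],1); out.append(k); pr(n,"x=%.4f y + %.2f"%tuple(k),"res",np.std(W[:,0]-np.polyval(k,W[:,1])))
e=edge(r[222],254,262,165);pr("nose",onz(c,(e,222),30)); e=edge(r[222],178,186,130);pr("headjoin",onz(c,(e,222),30))
for v in range(225,232): pr(v,r[v,224:242].round())
for v in range(264,276): pr("hole",v,s["frame"][v,352:370,1].round())
E
python3 m.py
```

```text
screws [[ 615.15 -152.29]
 [ 610.04 -224.08]
 [ 537.66 -146.55]
 [ 532.09 -218.52]]
ctr [ 573.73 -185.36] ya [0.07 1.  ] ang -4.25 spans [ 5.11 71.79] [77.49 -5.75]
358 edge+x [10.45 30.9 ] edge-x [-19.49  29.76]
361 edge+x [11.16 24.4 ] edge-x [-20.38  23.21]
364 edge+x [10.21 17.83] edge-x [-20.5   16.69]
367 edge+x [ 9.98 11.29] edge-x [-20.37  10.18]
370 edge+x [10.08  4.76] edge-x [-23.91   3.53]
373 edge+x [10.46 -1.76] edge-x [-23.15  -2.95]
376 edge+x [11.62 -8.24] edge-x [-21.01  -9.39]
379 edge+x [ 10.54 -14.81] edge-x [-20.57 -15.89]
382 edge+x [ 10.5  -21.34] edge-x [-20.3  -22.39]
385 edge+x [  9.18 -27.91] edge-x [-20.58 -28.91]
388 edge+x [  9.41 -34.43] edge-x [-21.05 -35.43]
391 edge+x [  9.58 -40.95] edge-x [-17.92 -41.84]
mouth row 213 [[193, 141, 101], [191, 140, 101], [192, 140, 100], [195, 143, 104], [194, 146, 110], [170, 145, 124], [138, 144, 137], [147, 151, 144], [147, 151, 144], [142, 145, 136], [128, 130, 122], [124, 127, 120], [160, 164, 155], [156, 160, 151], [158, 162, 152], [161, 164, 153]]
mouth row 216 [[195, 144, 107], [193, 142, 102], [193, 140, 10
[... 1799 characters left out ...]
9.
  74. 102. 139. 159.]
hole 269 [ 78.  75.  69.  68.  85. 124. 156. 167. 156. 137. 122. 108.  85.  68.
  65.  74. 101. 136.]
hole 270 [ 80.  78.  74.  70.  73.  94. 129. 157. 166. 157. 139. 114.  83.  67.
  64.  65.  74. 100.]
hole 271 [ 81.  80.  78.  75.  71.  74.  94. 126. 152. 165. 155. 120.  81.  66.
  64.  64.  66.  74.]
hole 272 [ 80.  80.  79.  78.  75.  71.  73.  89. 119. 149. 153. 117.  77.  64.
  64.  65.  66.  66.]
hole 273 [ 80.  80.  80.  80.  79.  76.  71.  71.  87. 115. 129. 101.  72.  64.
  64.  65.  65.  66.]
hole 274 [80. 80. 81. 81. 81. 80. 76. 70. 70. 83. 95. 82. 68. 64. 64. 65. 66. 65.]
hole 275 [80. 81. 82. 82. 82. 81. 79. 74. 70. 69. 71. 68. 65. 64. 64. 64. 64. 64.]
```

```bash
python3 - <<'E'
import pickle,numpy as np
c,s=pickle.load(open("cams.pkl","rb"));f=c["frame"]
print("cols 346..395 even: R rows 206..228 ; then R-B/ blue-ness")
for u in (347,348,349,350,351,352,353,354,356,360,370,386,388,389,390,391,392,393):print(u,f[206:228,u,2].round().astype(int).tolist(),"|",(f[206:228,u,0]-f[206:228,u,2]).round().astype(int).tolist())
print("row 212,216,220 right end",[f[v,388:398,2].round().astype(int).tolist() for v in (212,216,220)])
E
```

```text
cols 346..395 even: R rows 206..228 ; then R-B/ blue-ness
347 [106, 105, 100, 91, 90, 105, 112, 124, 114, 108, 116, 120, 122, 129, 139, 119, 82, 79, 91, 90, 90, 85] | [95, 95, 92, 72, 50, 42, 45, 47, 38, 26, 30, 29, 30, 24, 16, 14, 32, 68, 81, 80, 77, 78]
348 [92, 92, 86, 61, 94, 140, 141, 137, 139, 138, 139, 140, 139, 133, 127, 104, 35, 55, 73, 72, 72, 69] | [78, 79, 63, 24, -6, -1, 0, 1, 1, 2, 0, 0, 2, 2, 1, 0, -2, 8, 14, 12, 12, 8]
349 [72, 77, 73, 57, 83, 118, 130, 144, 145, 131, 135, 134, 138, 127, 116, 99, 48, 81, 102, 101, 100, 101] | [-2, -2, -2, -1, 1, 2, 4, 3, 4, 4, 4, 4, 4, 5, 4, 0, 0, 3, 4, 4, 5, 5]
350 [103, 110, 113, 103, 105, 111, 120, 144, 152, 125, 130, 133, 135, 135, 146, 126, 41, 88, 113, 112, 113, 113] | [5, 5, 4, 2, 2, 2, 3, 3, 2, 4, 5, 4, 4, 5, 4, 3, 2, 5, 8, 8, 7, 6]
351 [112, 112, 138, 154, 138, 137, 137, 136, 135, 137, 135, 134, 133, 135, 141, 116, 53, 86, 113, 111, 110, 110] | [9, 7, 6, 4, 5, 4, 3, 6, 5, 4, 5, 5, 5, 5, 5, 4, 0, 7, 6, 8, 7, 8]
352 [112, 101, 136, 162, 132, 133, 125, 122, 123, 124, 126, 128, 125, 123, 138, 132, 72, 86, 112, 111, 108, 110] | [8
[... 1803 characters left out ...]
50, 151, 149, 148, 148, 145, 124, 87, 98, 102, 99] | [92, 91, 93, 91, 42, 3, 4, 4, 3, 5, 6, 4, 3, 4, 5, 6, 4, 6, 60, 94, 88, 89]
392 [102, 102, 102, 99, 129, 154, 151, 153, 152, 154, 158, 155, 156, 154, 153, 152, 152, 133, 101, 100, 100, 101] | [90, 90, 90, 94, 54, 1, 1, 2, 2, 3, 3, 3, 0, 2, 2, 1, 0, 8, 61, 93, 91, 89]
393 [101, 103, 104, 102, 119, 138, 136, 137, 136, 140, 144, 140, 141, 142, 141, 141, 140, 124, 102, 98, 100, 100] | [90, 88, 89, 91, 63, 19, 19, 20, 19, 21, 17, 16, 22, 30, 30, 28, 30, 42, 75, 92, 90, 89]
row 212,216,220 right end [[151, 151, 151, 149, 151, 136, 92, 99, 100, 101], [148, 148, 146, 148, 158, 144, 84, 99, 102, 99], [149, 147, 148, 148, 153, 141, 96, 99, 100, 99]]
```

```bash
cat >> m.py <<'E'
print("----")
for u,t,b in((392,209.95,223.1),(391,209.95,223.0),(355.5,207.6,221.45),(352.5,207.6,221.6),):
    A=L(onz(c,(u,t),57));Bq=L(onz(c,(u,b),57)); pr(u,A,Bq,"mid",(A+Bq)/2,"w",A[0]-Bq[0])
for u in(347.3,349.5,353.5,393.5):
    pr(u,[L(onz(c,(u,215),z)) for z in (57,20)])
eu=[]
for p in((358.2,266.5),(361.5,271)):
    d=ray(s,*p); # plane local x = -18.5
    for X in(-17,-19.5):
        k=(X-L(s["eye"])[0])/(d[:2]@xa); q=s["eye"]+k*d; pr("hole",p,L(q),q[2])
E
python3 m.py | sed -n '/----/,$p'
```

```text
----
392 [ 10.5  -43.09] [-18.17 -44.02] mid [ -3.84 -43.55] w 28.67
391 [ 10.39 -40.92] [-18.07 -41.85] mid [ -3.84 -41.38] w 28.45
355.5 [11.52 36.39] [-18.7   35.22] mid [-3.59 35.8 ] w 30.22
352.5 [11.18 42.91] [-19.37  41.72] mid [-4.09 42.31] w 30.55
347.3 [array([-5.57055265, 53.56951702]), array([-2.35916064, 48.38491178])]
349.5 [array([-5.32218962, 48.79209268]), array([-2.10210747, 43.44032701])]
353.5 [array([-4.87065545, 40.10653919]), array([-1.63477427, 34.45086898])]
393.5 [array([ -0.35779367, -46.70129193]), array([  3.03599099, -55.39433832])]
hole (358.2, 266.5) [-17.    -0.66] 32.17
hole (358.2, 266.5) [-19.5  -2.3] 36.41
hole (361.5, 271) [-17.   -10.24] 28.29
hole (361.5, 271) [-19.5  -11.82] 32.55
```

```bash
python3 -m crank '[{"angular":[0,0,-0.14],"delta_pos":[0,0,0],"jaw":1},{"angular":[0,0,-0.14],"delta_pos":[0,0,0],"jaw":1},{"angular":[0,0,-0.14],"delta_pos":[0,0,0],"jaw":1},{"angular":[0,0,-0.14],"delta_pos":[0,0,0],"jaw":1},{"angular":[0,0,-0.14],"delta_pos":[0,0,0],"jaw":1}]' 30
python3 -m crank '[{"angular":[0,0,-0.14],"delta_pos":[0,0,0],"jaw":1},{"angular":[0,0,-0.14],"delta_pos":[0,0,0],"jaw":1},{"angular":[0,0,-0.14],"delta_pos":[0,0,0],"jaw":1},{"angular":[0,0,-0.14],"delta_pos":[0,0,0],"jaw":1},{"angular":[0,0,0],"delta_pos":[0,0,0],"jaw":1}]'
cat >> h.py <<'E'
def to(goal,ydir,graspz=None,n=1):
    """goal TCP xyz, ydir: desired tool y (world xy), tool pointing down: total tool-frame shift and turn"""
    o=observe(); M=R.from_rotvec(o["eef_rot"]).as_matrix()
    y=np.array([ydir[0],ydir[1],0.]);y/=np.linalg.norm(y);z=np.array([0,0,-1.]);G=np.c_[np.cross(y,z),y,z]
    print("t %.2f"%o["time"],"pos",o["eef_pos"].round(1),"dtool",(M.T@(np.array(goal)-o["eef_pos"])).round(2),"turn",R.from_matrix(M.T@G).as_rotvec().round(4),"F",o["force"].round(1),"w %.1f gf %.1f"%(o["gripper_width"],o["gripper_force"]))
    print("in goal axes",(G.T@(np.array(goal)-o["eef_pos"])).round(2))
E
python3 -c "
from h import *
to((566.5,133.7,73),(1,-.026))"
```

```text
time: 1.2
eef_pos: [182.5, -649.8, 292.3]
eef_rot: [2.772, 1.478, -0.0]
force: [-0.3, 0.0, 0.6]
gripper_width: 87.0
gripper_force: 0.0
time: 1.7
eef_pos: [182.3, -649.9, 292.2]
eef_rot: [2.263, 2.179, 0.001]
force: [0.7, -0.5, -0.1]
gripper_width: 87.1
gripper_force: 0.0
t 1.70 pos [ 182.3 -649.9  292.2] dtool [797.49 354.42 219.43] turn [ 0.0004 -0.0001 -0.0115] F [ 0.7 -0.5 -0.1] w 87.1 gf 0.0
in goal axes [793.37 363.67 219.24]
```

```bash
python3 -m crank '[{"angular":[0,0,-0.0115],"delta_pos":[40,28,0],"jaw":1},{"angular":[0,0,0],"delta_pos":[40,28,0],"jaw":1},{"angular":[0,0,0],"delta_pos":[40,28,0],"jaw":1},{"angular":[0,0,0],"delta_pos":[40,28,0],"jaw":1},{"angular":[0,0,0],"delta_pos":[40,28,0],"jaw":1}]' >/dev/null
python3 -m crank '[{"angular":[0,0,0],"delta_pos":[40,28,0],"jaw":1},{"angular":[0,0,0],"delta_pos":[40,28,0],"jaw":1},{"angular":[0,0,0],"delta_pos":[40,28,0],"jaw":1},{"angular":[0,0,0],"delta_pos":[40,28,0],"jaw":1},{"angular":[0,0,0],"delta_pos":[40,28,0],"jaw":1}]' > /dev/null
python3 -m crank '[{"angular":[0,0,0],"delta_pos":[40,8,0],"jaw":1},{"angular":[0,0,0],"delta_pos":[40,8,0],"jaw":1},{"angular":[0,0,0],"delta_pos":[40,8,0],"jaw":1},{"angular":[0,0,0],"delta_pos":[40,8,0],"jaw":1},{"angular":[0,0,0],"delta_pos":[40,8,0],"jaw":1}]'
python3 -c "
from h import *
to((566.5,133.7,73),(1,-.026))"
```

```text
time: 3.2
eef_pos: [518.4, -57.0, 292.6]
eef_rot: [2.253, 2.188, 0.0]
force: [1.4, -0.6, -0.7]
gripper_width: 86.8
gripper_force: 0.0
t 3.20 pos [518.4 -57.  292.6] dtool [192.11  42.38 219.51] turn [ 0.0007  0.0004 -0.0033] F [ 1.4 -0.6 -0.7] w 86.8 gf 0.0
in goal axes [191.88  43.16 219.56]
```

Over to above the arm, down to 120 mm above target height, then look.

```bash
python3 -m crank '[{"angular":[0,0,-0.003],"delta_pos":[40,9,10],"jaw":1},{"angular":[0,0,0],"delta_pos":[40,9,25],"jaw":1},{"angular":[0,0,0],"delta_pos":[40,9,25],"jaw":1},{"angular":[0,0,0],"delta_pos":[40,9,30],"jaw":1},{"angular":[0,0,0],"delta_pos":[32,7,30],"jaw":1}]' >/dev/null
python3 -m crank '[{"angular":[0,0,0],"delta_pos":[0,0,0],"jaw":1},{"angular":[0,0,0],"delta_pos":[0,0,0],"jaw":1}]'
python3 - <<'E'
from h import *
to((566.5,133.7,73),(1,-.026))
a=camera("top")["frame"][150:280,150:300];b=camera("scene")["frame"][120:230,180:310]
cv2.imwrite("pics/g1.png",np.hstack([cv2.resize(a,(400,347)),cv2.resize(b,(400,347))]))
E
```

```text
time: 3.9
eef_pos: [565.2, 132.3, 172.1]
eef_rot: [-2.246, -2.195, 0.002]
force: [0.4, 0.1, -0.1]
gripper_width: 87.1
gripper_force: 0.0
t 3.90 pos [565.2 132.3 172.1] dtool [ 1.53  1.46 99.06] turn [-0.0016  0.0006  0.003 ] F [ 0.4  0.1 -0.1] w 87.1 gf 0.0
in goal axes [ 1.48  1.3  99.07]
```

View pics/g1.png

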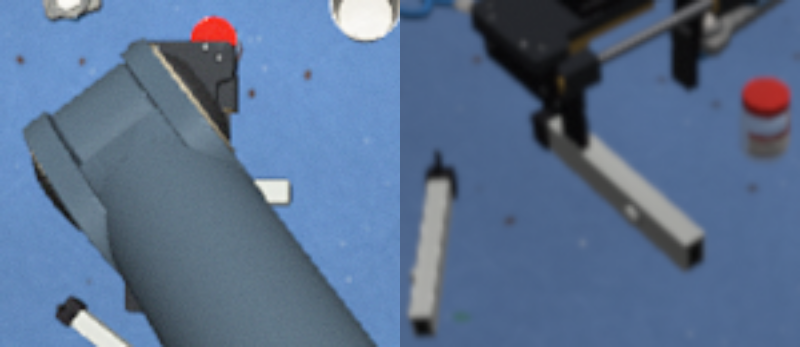

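```bash
python3 -m crank '[{"angular":[0,0,0.003],"delta_pos":[1.4,1.4,20],"jaw":1},{"angular":[0,0,0],"delta_pos":[0,0,25],"jaw":0.5},{"angular":[0,0,0],"delta_pos":[0,0,25],"jaw":0},{"angular":[0,0,0],"delta_pos":[0,0,20],"jaw":-0.1},{"angular":[0,0,0],"delta_pos":[0,0,8.5],"jaw":-0.1}]' 
python3 -m crank '[{"angular":[0,0,0],"delta_pos":[0,0,0],"jaw":-0.1},{"angular":[0,0,0],"delta_pos":[0,0,0],"jaw":-0.1}]' >/dev/null
python3 - <<'E'
from h import *
to((566.5,133.7,73),(1,-.026))
b=camera("scene"); f=b["frame"][145:200,215:295]
yy=np.array([.026,1]); 
for t in (0,9):print(t,proj(b,[566.25-10+.026*t-(6 if t==0 else 0),124.7+t,15]))
cv2.imwrite("pics/g2.png",cv2.resize(f,(800,550),interpolation=cv2.INTER_CUBIC))
E
```

```text
time: 4.5
eef_pos: [567.0, 130.7, 73.7]
eef_rot: [2.253, 2.188, -0.002]
force: [-0.8, -0.2, -0.0]
gripper_width: 62.9
gripper_force: 0.0
t 4.70 pos [567.8 132.7  75.5] dtool [ 0.99 -1.36  2.55] turn [ 0.0023 -0.0003 -0.001 ] F [-0.  -0.5  0.5] w 46.9 gf 0.0
in goal axes [ 0.99 -1.35  2.55]
0 [253.03268529 188.52576426]
9 [252.65840313 185.2113605 ]
```

View pics/g2.png

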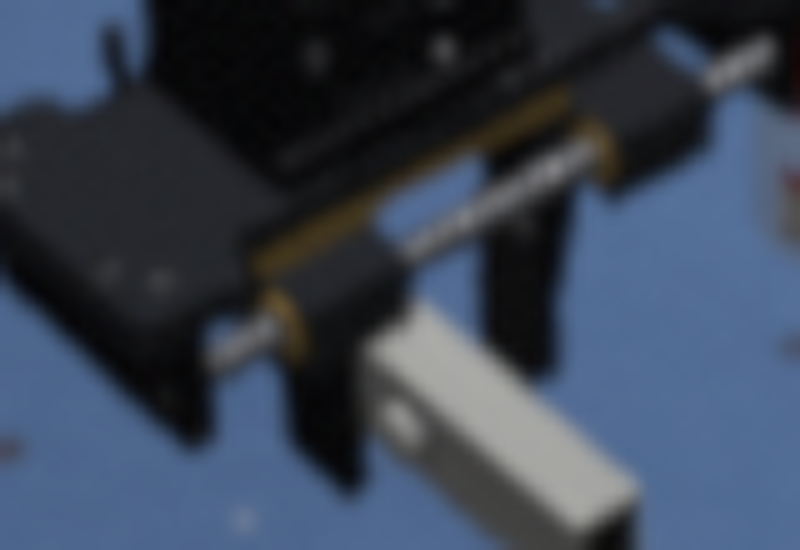

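```bash
python3 - <<'E'
from h import *
b=camera("scene");o=observe();p=o["eef_pos"];print(p)
for w,n in((23.4,"inner"),(38,"outer")):
  for dz in(-70,-68): print(n,proj(b,[p[0]-w,p[1]-9.5,p[2]+dz]))
d=ray(b,255.2,186.9)
for X in(550.3,551.5): print("button",b["eye"]+d*(X-b["eye"][0])/d[0])
print("nose top corner -x", proj(b,[554.6,65.1,30]),"nose +x",proj(b,[574.3,65.1,30]), "seen", (215+57.8,145+53.5),(215+63.8,145+48.5))
E
python3 -m crank '[{"angular":[0,0,0],"delta_pos":[0,0,0],"jaw":-0.1}]'
```

```text
[567.80597967 133.10165509  75.68954551]
inner [251.577179   192.80169155]
inner [251.53197844 192.19921604]
outer [246.64635931 195.83609929]
outer [246.59296659 195.23408699]
button [550.3        116.06092973  26.70080823]
button [551.5        117.66087941  24.71036168]
nose top corner -x [271.29214068 197.06483232] nose +x [277.94160935 192.80764016] seen (272.8, 198.5) (278.8, 193.5)
time: 4.9
eef_pos: [567.5, 133.2, 75.4]
eef_rot: [2.249, 2.192, 0.003]
force: [-0.5, 0.2, -1.2]
gripper_width: 40.1
gripper_force: 0.0
```

```bash
python3 - <<'E'
from h import *
import pickle
c,s=pickle.load(open("cams.pkl","rb"))
for z in(15,22): print(onz(c,(231.55,227.2),z))
# scene-before: button blob in unobstructed picture
f=s["frame"].min(2)[178:196,245:266]; print(f.round().astype(int))
for x,y,z in((556,125,15),(550,125,15),(556,118,15),(556,132,15),(553,125,22)): print(x,y,z,proj(s,[x,y,z]))
E
```

```text
[553.49641577 124.74985457  15.        ]
[553.10232394 124.10230109  22.        ]
[[ 63  62  64  73  94 122 144 153 156 157 158 159 159 158 153 137 116  94
   83  79  76]
 [ 63  63  62  64  70  90 118 139 151 155 157 158 159 158 158 154 141 120
  100  85  78]
 [ 65  64  63  62  63  69  86 112 136 149 155 157 158 158 158 158 155 144
  127 103  87]
 [ 67  65  64  63  62  63  68  83 108 132 150 155 156 157 158 158 158 156
  148 130 107]
 [ 68  66  65  64  63  62  63  66  78 103 130 148 154 156 157 157 158 157
  156 149 133]
 [ 70  68  66  64  64  63  62  62  64  75  99 126 146 154 156 157 157 157
  157 156 150]
 [ 72  71  70  67  64  64  62  64  68  75  80  96 124 144 153 156 156 156
  157 157 156]
 [ 73  73  73  71  67  65  64  68  88 108 100  82  93 120 142 152 155 156
  156 156 156]
 [ 73  74  74  74  71  67  65  72  97 125 125  95  78  90 116 138 150 155
  156 156 156]
 [ 74  75  75  74  73  70  66  70  87 113 127 110  82  71  85 111 136 151
  155 156 155]
 [ 74  75  74  73  72  72  70  68  73  90 109 105  81  64  66  81 108 133
  149 155 155]
 [ 75  75  74  73  73  72  72  70  68  74  86  86  68  58  60  65  78 102
  130 148 154]
 [ 75  75  74  73  72  73  73  72  70  68  70  68  59  57  60  61  63  74
   99 126 146]
 [ 74  74  74  74  73  73  73  73  72  70  67  63  60  60  61  61  61  62
   72  94 122]
 [ 74  74  74  74  75  74  74  74  74  73  71  68  65  63  63  62  61  61
   62  70  90]
 [ 73  74  74  75  75  75  74  74  74  74  73  72  70  66  64  63  62  61
   61  62  68]
 [ 73  74  74  74  75  75  74  74  74  74  74  73  72  70  66  63  63  62
   61  60  61]
 [ 73  73  74  75  75  75  74  74  74  74  74  74  73  72  69  65  64  63
   62  61  61]]
556 125 15 [254.87612001 187.28183753]
550 125 15 [252.86634811 188.50827805]
556 118 15 [256.80635679 188.88238652]
556 132 15 [252.96014833 185.69311714]
553 125 22 [253.72631475 185.74465409]
```

```bash
python3 -m crank '[{"angular":[0,0,0],"delta_pos":[0,-1,2],"jaw":-0.4},{"angular":[0,0,0],"delta_pos":[0,0,0],"jaw":-1},{"angular":[0,0,0],"delta_pos":[0,0,0],"jaw":-1},{"angular":[0,0,0],"delta_pos":[0,0,0],"jaw":-1},{"angular":[0,0,0],"delta_pos":[0,0,0],"jaw":-1}]' 40
python3 -m crank '[{"angular":[0,0,0],"delta_pos":[0,0,0],"jaw":-1},{"angular":[0,0,0],"delta_pos":[0,0,0],"jaw":-1}]'
```

```text
time: 5.4
eef_pos: [565.7, 133.2, 72.2]
eef_rot: [-2.249, -2.193, 0.001]
force: [-0.4, -0.1, 0.5]
gripper_width: 19.5
gripper_force: 40.0
time: 5.6
eef_pos: [565.8, 133.2, 72.2]
eef_rot: [-2.249, -2.193, 0.0]
force: [-1.5, 0.1, 0.4]
gripper_width: 19.4
gripper_force: 40.0
```

```bash
python3 -m crank '[{"angular":[0,0,0],"delta_pos":[0,0,-5],"jaw":-1},{"angular":[0,0,0],"delta_pos":[0,0,-10],"jaw":-1},{"angular":[0,0,0],"delta_pos":[0,0,-6],"jaw":-1},{"angular":[0,0,0.02],"delta_pos":[0,0,0],"jaw":-1},{"angular":[0,0,0.028],"delta_pos":[0,0,0],"jaw":-1}]' 
python3 -c "
from h import *
to((579.8,-52.9,93.2),(.9972,-.0742))"
```

```text
time: 6.1
eef_pos: [566.1, 133.0, 93.6]
eef_rot: [2.304, 2.135, 0.001]
force: [-0.3, -0.6, -2.0]
gripper_width: 19.5
gripper_force: 40.0
t 6.10 pos [566.1 133.   93.6] dtool [-184.37   27.76    0.38] turn [ 0.0008 -0.0001 -0.0016] F [-0.3 -0.6 -2. ] w 19.5 gf 40.0
in goal axes [-184.41   27.47    0.38]
```

```bash
python3 -m crank '[{"angular":[0,0,0],"delta_pos":[-15,5.5,0],"jaw":-1},{"angular":[0,0,0],"delta_pos":[-30,5.5,0],"jaw":-1},{"angular":[0,0,0],"delta_pos":[-40,5.5,0],"jaw":-1},{"angular":[0,0,0],"delta_pos":[-40,5.5,0],"jaw":-1},{"angular":[0,0,0],"delta_pos":[-35,5.5,0],"jaw":-1}]' >/dev/null
python3 -m crank '[{"angular":[0,0,0],"delta_pos":[-20,0,0],"jaw":-1},{"angular":[0,0,0],"delta_pos":[-4,0,0],"jaw":-1},{"angular":[0,0,0],"delta_pos":[0,0,0],"jaw":-1},{"angular":[0,0,0],"delta_pos":[0,0,0],"jaw":-1}]'
python3 - <<'E'
from h import *
import pickle
to((579.8,-52.9,93.2),(.9972,-.0742))
c=avg("top");s=avg("scene"); pickle.dump((c,s),open("cams2.pkl","wb"))
a=c["frame"][180:250,290:400];b=s["frame"][195:275,270:390]
cv2.imwrite("pics/g3.png",np.vstack([cv2.resize(a,(440,280),interpolation=cv2.INTER_CUBIC),cv2.resize(b,(440,293),interpolation=cv2.INTER_CUBIC)]))
E
```

```text
time: 7.0
eef_pos: [579.8, -50.9, 93.3]
eef_rot: [-2.299, -2.14, -0.001]
force: [-0.1, 0.7, -1.4]
gripper_width: 19.3
gripper_force: 40.0
t 7.00 pos [579.8 -50.9  93.3] dtool [-2.    0.15  0.06] turn [ 0.0001 -0.0011  0.0025] F [-0.1  0.7 -1.4] w 19.3 gf 40.0
in goal axes [-2.    0.15  0.07][ WARN:0@2.480] global loadsave.cpp:1063 imwrite_ Unsupported depth image for selected encoder is fallbacked to CV_8U.
```

View pics/g3.png

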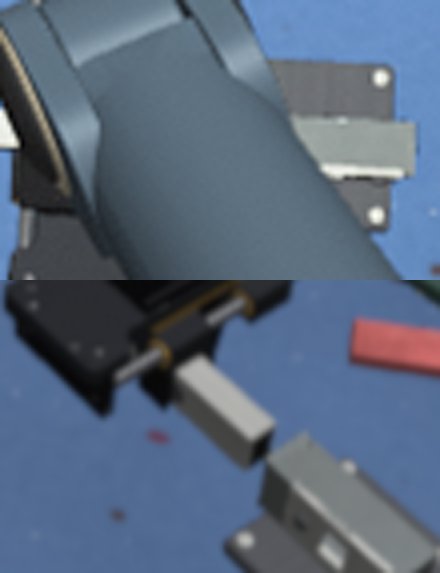

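```bash
cat > prof.py <<'E'
from h import *
import pickle,sys
from scipy.ndimage import map_coordinates
c,s=pickle.load(open(sys.argv[1],"rb")); g=s["frame"].mean(2)
mo=np.array([573.57,-136.2]);ya=np.array([.0742,.9972]);xa=np.array([.9972,-.0742])
xs=np.arange(-24,24.1,1.5); print("xs",xs)
def prof(y,z):
    uv=np.array([proj(s,[*(mo+xa*x+ya*y),z]) for x in xs]); return map_coordinates(g,uv[:,::-1].T,order=1)
print("sleeve z57")
for y in (-10,-14,-18,-80,-85,-90): print(y,prof(y,57).round().astype(int).tolist())
print("tube z51")
for y in (20,25,30,35,40,45): print(y,prof(y,51).round().astype(int).tolist())
print("along y tube z=51 x=0"); 
ys=np.arange(-12,30,2); print(ys); print([int(map_coordinates(g,np.array(proj(s,[*(mo+ya*y),51]))[::-1,None],order=1)[0]) for y in ys])
E
python3 prof.py cams2.pkl
```

```text
xs [-24.  -22.5 -21.  -19.5 -18.  -16.5 -15.  -13.5 -12.  -10.5  -9.   -7.5
  -6.   -4.5  -3.   -1.5   0.    1.5   3.    4.5   6.    7.5   9.   10.5
  12.   13.5  15.   16.5  18.   19.5  21.   22.5  24. ]
sleeve z57
-10 [86, 70, 59, 52, 59, 74, 95, 112, 121, 123, 123, 122, 122, 123, 124, 124, 123, 123, 124, 126, 125, 124, 120, 117, 118, 119, 119, 119, 118, 118, 118, 118, 118]
-14 [50, 47, 47, 50, 56, 75, 97, 113, 121, 122, 122, 122, 122, 122, 122, 122, 122, 122, 123, 123, 122, 123, 123, 123, 124, 122, 120, 118, 118, 118, 118, 118, 118]
-18 [46, 46, 47, 49, 58, 74, 97, 115, 121, 123, 123, 123, 123, 123, 123, 123, 124, 124, 124, 124, 124, 124, 124, 123, 123, 121, 119, 117, 116, 117, 117, 118, 118]
-80 [72, 72, 73, 82, 103, 137, 162, 174, 159, 141, 132, 128, 128, 128, 128, 128, 128, 128, 128, 128, 128, 128, 128, 126, 121, 112, 102, 96, 96, 101, 108, 113, 115]
-85 [72, 72, 72, 81, 100, 131, 158, 170, 160, 145, 135, 130, 129, 129, 129, 128, 128, 128, 128, 128, 128, 128, 128, 126, 121, 113, 103, 97, 96, 101, 107, 112, 116]
-90 [71, 71, 71, 78, 94, 125, 152, 163, 153, 140, 133, 130, 130, 12
[... 570 characters left out ...]
, 116, 116]
35 [78, 71, 68, 68, 67, 67, 67, 69, 80, 99, 127, 151, 168, 174, 176, 176, 176, 176, 177, 176, 174, 168, 156, 141, 128, 119, 116, 115, 115, 116, 116, 116, 116]
40 [78, 71, 69, 68, 67, 67, 67, 70, 79, 101, 129, 153, 168, 174, 176, 176, 176, 176, 177, 177, 174, 169, 158, 143, 129, 119, 116, 115, 115, 115, 115, 115, 115]
45 [78, 71, 69, 68, 67, 67, 67, 70, 79, 99, 128, 154, 169, 174, 176, 176, 176, 176, 177, 177, 175, 169, 159, 144, 130, 121, 116, 115, 115, 115, 115, 115, 115]
along y tube z=51 x=0
[-12 -10  -8  -6  -4  -2   0   2   4   6   8  10  12  14  16  18  20  22
  24  26  28]
[122, 122, 122, 124, 127, 128, 125, 119, 111, 96, 66, 49, 67, 118, 154, 172, 175, 175, 175, 175, 175]
```

```bash
python3 -m crank '[{"angular":[0,0,0.002],"delta_pos":[-2,-0.8,0],"jaw":-1},{"angular":[0,0,0],"delta_pos":[-3,0,0],"jaw":-1},{"angular":[0,0,0],"delta_pos":[-3,0,0],"jaw":-1},{"angular":[0,0,0],"delta_pos":[-3,0,0],"jaw":-1},{"angular":[0,0,0],"delta_pos":[-3,0,0],"jaw":-1}]'
python3 -m crank '[{"angular":[0,0,0],"delta_pos":[-2,0,0],"jaw":-1},{"angular":[0,0,0],"delta_pos":[-2,0,0],"jaw":-1}]'
python3 -m crank '[{"angular":[0,0,0],"delta_pos":[-2,0,0],"jaw":-1},{"angular":[0,0,0],"delta_pos":[-2,0,0],"jaw":-1}]'
```

```text
time: 8.1
eef_pos: [577.9, -66.7, 93.2]
eef_rot: [2.304, 2.136, -0.0]
force: [0.8, 1.2, -1.4]
gripper_width: 19.7
gripper_force: 40.0
time: 8.3
eef_pos: [577.7, -70.5, 93.2]
eef_rot: [2.304, 2.136, 0.0]
force: [-0.1, 0.2, -1.4]
gripper_width: 19.7
gripper_force: 40.0
time: 8.5
eef_pos: [577.4, -74.4, 93.2]
eef_rot: [2.304, 2.136, 0.0]
force: [-0.0, -0.3, -2.4]
gripper_width: 19.6
gripper_force: 40.0
```

```bash
for i in 1 2 3; do :; done
python3 -m crank '[{"angular":[0,0,0],"delta_pos":[-2,0,0],"jaw":-1},{"angular":[0,0,0],"delta_pos":[-2,0,0],"jaw":-1}]'
python3 -m crank '[{"angular":[0,0,0],"delta_pos":[-2,0,0],"jaw":-1},{"angular":[0,0,0],"delta_pos":[-2,0,0],"jaw":-1}]'
python3 - <<'E'
from h import *
import pickle
s=avg("scene",2); pickle.dump((s,s),open("cams3.pkl","wb"))
cv2.imwrite("pics/g4.png",cv2.resize(s["frame"][195:275,280:390].astype(np.uint8),(770,560),interpolation=cv2.INTER_CUBIC))
E
```

```text
time: 8.7
eef_pos: [577.1, -78.3, 93.2]
eef_rot: [2.304, 2.136, 0.0]
force: [-0.4, 0.2, -2.3]
gripper_width: 19.8
gripper_force: 40.0
time: 8.9
eef_pos: [576.8, -82.4, 93.2]
eef_rot: [2.304, 2.136, 0.0]
force: [0.5, 0.3, -1.5]
gripper_width: 19.8
gripper_force: 40.0
```

View pics/g4.png

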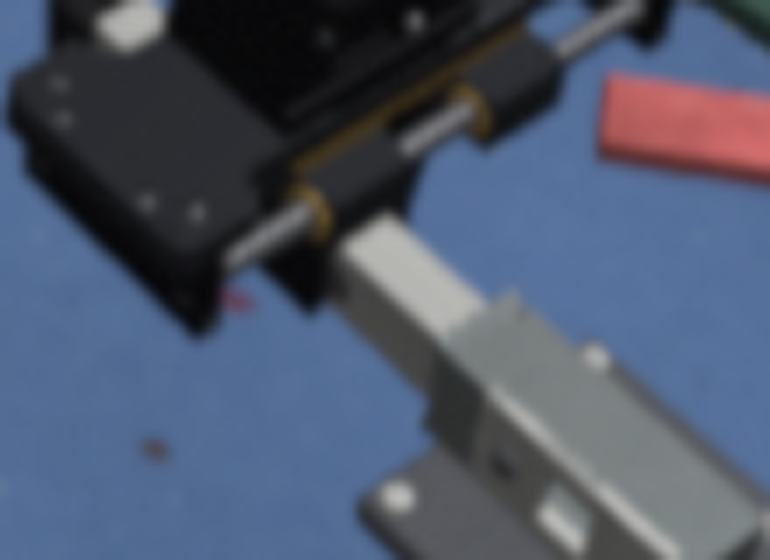

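The nose is inside the mouth with no side force. The front of the button shows at the finger edge, about (330,280) in the crop. I'll carry on slowly.

```bash

python3 -m crank '[{"angular":[0,0,0],"delta_pos":[-3,0,0],"jaw":-1},{"angular":[0,0,0],"delta_pos":[-3,0,0],"jaw":-1},{"angular":[0,0,0],"delta_pos":[-3,0,0],"jaw":-1},{"angular":[0,0,0],"delta_pos":[-3,0,0],"jaw":-1}]'
python3 -m crank '[{"angular":[0,0,0],"delta_pos":[-3,0,0],"jaw":-1},{"angular":[0,0,0],"delta_pos":[-3,0,0],"jaw":-1},{"angular":[0,0,0],"delta_pos":[-3,0,0],"jaw":-1},{"angular":[0,0,0],"delta_pos":[0,0,0],"jaw":-1}]'
```

```text
time: 9.4
eef_pos: [575.8, -94.5, 93.2]
eef_rot: [2.304, 2.136, -0.0]
force: [0.4, -0.8, -2.1]
gripper_width: 19.7
gripper_force: 40.0
time: 9.8
eef_pos: [575.1, -103.9, 93.2]
eef_rot: [2.304, 2.135, -0.0]
force: [-0.3, -0.2, -1.4]
gripper_width: 19.9
gripper_force: 40.0
```

```bash

python3 -m crank '[{"angular":[0,0,0],"delta_pos":[-3,0,0],"jaw":-1},{"angular":[0,0,0],"delta_pos":[-3,0,0],"jaw":-1},{"angular":[0,0,0],"delta_pos":[-3,0,0],"jaw":-1},{"angular":[0,0,0],"delta_pos":[-2,0,0],"jaw":-1},{"angular":[0,0,0],"delta_pos":[-2,0,0],"jaw":-1}]'
python3 -m crank '[{"angular":[0,0,0],"delta_pos":[-2,0,0],"jaw":-1},{"angular":[0,0,0],"delta_pos":[0,0,0],"jaw":-1}]'
python3 -m crank '[{"angular":[0,0,0],"delta_pos":[-1.5,0,0],"jaw":-1},{"angular":[0,0,0],"delta_pos":[0,0,0],"jaw":-1}]'
```

```text
time: 10.3
eef_pos: [574.2, -116.4, 93.2]
eef_rot: [2.304, 2.136, -0.0]
force: [-0.3, -0.5, -2.3]
gripper_width: 19.9
gripper_force: 40.0
time: 10.5
eef_pos: [574.0, -118.5, 93.2]
eef_rot: [2.304, 2.135, -0.0]
force: [-0.6, 0.2, -2.5]
gripper_width: 20.0
gripper_force: 40.0
time: 10.7
eef_pos: [573.9, -119.8, 93.2]
eef_rot: [2.304, 2.136, -0.0]
force: [0.6, 0.2, -3.5]
gripper_width: 19.8
gripper_force: 40.0
```

```bash

python3 -m crank '[{"angular":[0,0,0],"delta_pos":[-1.5,0,0],"jaw":-1},{"angular":[0,0,0],"delta_pos":[0,0,0],"jaw":-1}]'
python3 -m crank '[{"angular":[0,0,0],"delta_pos":[-1,0,0],"jaw":-1},{"angular":[0,0,0],"delta_pos":[0,0,0],"jaw":-1}]'
python3 -m crank '[{"angular":[0,0,0],"delta_pos":[-1,0,0],"jaw":-1},{"angular":[0,0,0],"delta_pos":[0,0,0],"jaw":-1}]'
```

```text
time: 10.9
eef_pos: [573.8, -121.3, 93.2]
eef_rot: [2.304, 2.136, -0.0]
force: [-0.2, -0.1, -2.9]
gripper_width: 19.9
gripper_force: 40.0
time: 11.1
eef_pos: [573.7, -122.3, 93.2]
eef_rot: [2.304, 2.136, -0.0]
force: [0.2, 0.2, -1.2]
gripper_width: 19.7
gripper_force: 40.0
time: 11.3
eef_pos: [573.7, -123.3, 93.2]
eef_rot: [2.304, 2.136, -0.0]
force: [-0.0, -0.1, -2.0]
gripper_width: 19.3
gripper_force: 40.0
```

```bash

python3 -m crank '[{"angular":[0,0,0],"delta_pos":[-0.8,0,0],"jaw":-1},{"angular":[0,0,0],"delta_pos":[0,0,0],"jaw":-1}]'
```

```text
time: 11.5
eef_pos: [573.6, -124.1, 93.2]
eef_rot: [2.304, 2.136, -0.0]
force: [0.1, 0.2, -2.7]
gripper_width: 19.9
gripper_force: 40.0
```

```bash

python3 -m crank '[{"angular":[0,0,0],"delta_pos":[-0.8,0,0],"jaw":-1},{"angular":[0,0,0],"delta_pos":[0,0,0],"jaw":-1}]'
python3 -m crank '[{"angular":[0,0,0],"delta_pos":[-0.6,0,0],"jaw":-1},{"angular":[0,0,0],"delta_pos":[0,0,0],"jaw":-1}]'
```

```text
time: 11.7
eef_pos: [573.5, -124.8, 93.2]
eef_rot: [2.304, 2.136, -0.0]
force: [-0.1, 0.4, -1.8]
gripper_width: 19.5
gripper_force: 40.0
time: 11.9
eef_pos: [573.5, -125.4, 93.2]
eef_rot: [2.304, 2.136, -0.0]
force: [0.4, -0.2, -2.1]
gripper_width: 19.9
gripper_force: 40.0
```

```bash

python3 -m crank '[{"angular":[0,0,0],"delta_pos":[-0.5,0,0],"jaw":-1},{"angular":[0,0,0],"delta_pos":[0,0,0],"jaw":-1}]'
python3 - <<'E'
from h import *
s=avg("scene",2)
cv2.imwrite("pics/g5.png",cv2.resize(s["frame"][205:265,295:375].astype(np.uint8),(800,600),interpolation=cv2.INTER_CUBIC))
E
```

```text
time: 12.1
eef_pos: [573.5, -125.9, 93.2]
eef_rot: [2.304, 2.136, -0.0]
force: [-0.6, 0.4, -1.9]
gripper_width: 19.7
gripper_force: 40.0
```

View pics/g5.png

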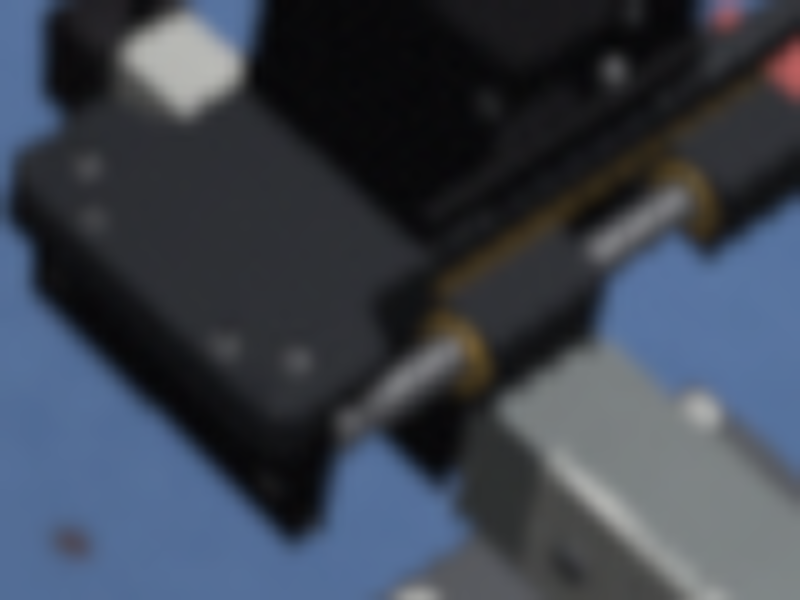

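```bash

python3 -m crank '[{"angular":[0,0,0],"delta_pos":[-0.6,0,0],"jaw":-1},{"angular":[0,0,0],"delta_pos":[0,0,0],"jaw":-1}]'
```

```text
time: 12.4
eef_pos: [573.4, -126.2, 93.2]
eef_rot: [-2.303, -2.136, -0.0]
force: [0.4, -0.1, -1.8]
gripper_width: 19.7
gripper_force: 40.2
```

```bash

python3 -m crank '[{"angular":[0,0,0],"delta_pos":[-0.5,0,0],"jaw":-1},{"angular":[0,0,0],"delta_pos":[0,0,0],"jaw":-1}]'
```

```text
time: 12.6
eef_pos: [573.4, -126.3, 93.3]
eef_rot: [-2.303, -2.136, -0.001]
force: [-0.9, 2.0, -1.7]
gripper_width: 19.6
gripper_force: 40.9
```

```bash

python3 -m crank '[{"angular":[0,0,0],"delta_pos":[-0.5,0,0],"jaw":-1},{"angular":[0,0,0],"delta_pos":[0,0,0],"jaw":-1}]'
```

```text
time: 12.8
eef_pos: [573.4, -126.5, 93.2]
eef_rot: [-2.302, -2.136, -0.001]
force: [-0.0, 3.3, -1.8]
gripper_width: 19.6
gripper_force: 41.8
```

```bash

python3 -m crank '[{"angular":[0,0,0],"delta_pos":[0.6,0,0],"jaw":-1},{"angular":[0,0,0],"delta_pos":[0,0,0],"jaw":-0.5},{"angular":[0,0,0],"delta_pos":[0,0,0],"jaw":-0.3},{"angular":[0,0,0],"delta_pos":[0,0,0],"jaw":-0.2},{"angular":[0,0,0],"delta_pos":[0,0,0],"jaw":0}]' 25
python3 -m crank '[{"angular":[0,0,0],"delta_pos":[6,0,0],"jaw":0},{"angular":[0,0,0],"delta_pos":[16,0,0],"jaw":0},{"angular":[0,0,0],"delta_pos":[25,0,0],"jaw":0},{"angular":[0,0,0],"delta_pos":[20,0,0],"jaw":0},{"angular":[0,0,0],"delta_pos":[4,0,0],"jaw":0}]'
python3 - <<'E'
from h import *
import pickle
to((573.57+.0742*(81),-136.2+.9972*81,93.2),(.9972,-.0742))
s=avg("scene",3); pickle.dump((s,s),open("cams4.pkl","wb"))
cv2.imwrite("pics/g6.png",cv2.resize(s["frame"][185:275,265:385].astype(np.uint8),(800,600),interpolation=cv2.INTER_CUBIC))
E
```

```text
time: 13.3
eef_pos: [573.6, -127.9, 93.5]
eef_rot: [2.304, 2.134, -0.001]
force: [-0.7, 0.0, 0.3]
gripper_width: 36.3
gripper_force: 0.0
time: 13.8
eef_pos: [579.0, -51.3, 93.7]
eef_rot: [-2.297, -2.142, -0.004]
force: [0.2, 0.2, -1.2]
gripper_width: 43.4
gripper_force: 0.0
t 13.80 pos [579.  -51.3  93.7] dtool [-4.09  0.86  0.48] turn [ 0.0009 -0.0023  0.0047] F [ 0.2  0.2 -1.2] w 43.4 gf 0.0
in goal axes [-4.09  0.88  0.49]
```

View pics/g6.png

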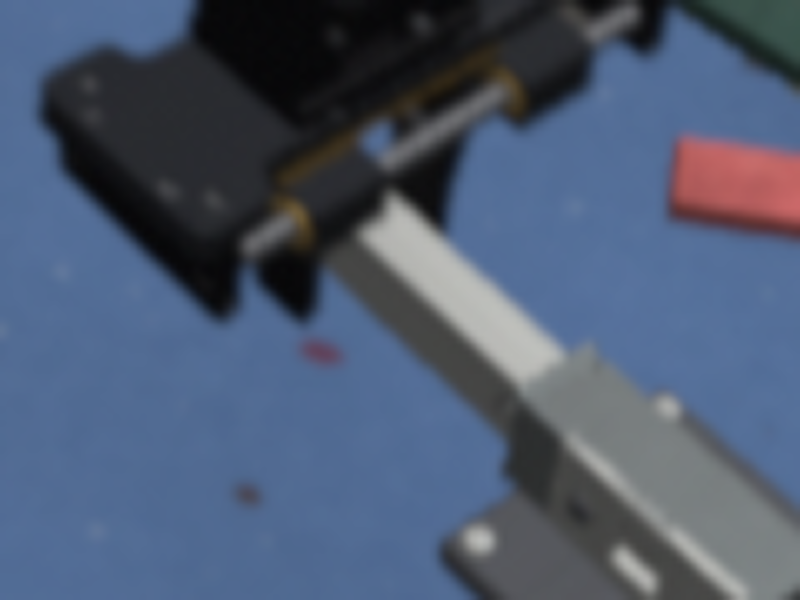

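```bash

python3 -m crank '[{"angular":[0,0,0],"delta_pos":[0,0,0],"jaw":-0.5},{"angular":[0,0,0],"delta_pos":[0,0,0],"jaw":-1},{"angular":[0,0,0],"delta_pos":[0,0,0],"jaw":-1},{"angular":[0,0,0],"delta_pos":[0,0,0],"jaw":-1}]' 20
python3 -m crank '[{"angular":[0,0,0],"delta_pos":[0,0,0],"jaw":-1},{"angular":[0,0,0],"delta_pos":[-1,0,0],"jaw":-1},{"angular":[0,0,0],"delta_pos":[-1,0,0],"jaw":-1},{"angular":[0,0,0],"delta_pos":[-1,0,0],"jaw":-1}]'
```

```text
time: 14.35
eef_pos: [578.9, -56.6, 93.2]
eef_rot: [2.304, 2.135, 0.001]
force: [2.7, 0.0, -2.0]
gripper_width: 19.9
gripper_force: 20.0
time: 14.75
eef_pos: [578.9, -57.9, 93.4]
eef_rot: [-2.302, -2.137, -0.003]
force: [2.5, 2.2, -1.2]
gripper_width: 19.7
gripper_force: 20.0
```

```bash

python3 -m crank '[{"angular":[0,0,0],"delta_pos":[-1,0,0],"jaw":-1},{"angular":[0,0,0],"delta_pos":[-1,0,0],"jaw":-1}]'
python3 -m crank '[{"angular":[0,0,0],"delta_pos":[-1,0,0],"jaw":-1},{"angular":[0,0,0],"delta_pos":[-1,0,0],"jaw":-1}]'
```

```text
time: 14.95
eef_pos: [578.6, -60.7, 93.3]
eef_rot: [2.303, 2.137, 0.001]
force: [1.8, 1.4, -1.1]
gripper_width: 19.9
gripper_force: 20.0
time: 15.15
eef_pos: [578.4, -63.1, 93.3]
eef_rot: [2.303, 2.136, 0.001]
force: [3.1, 1.9, -0.6]
gripper_width: 20.1
gripper_force: 20.0
```

```bash

python3 -m crank '[{"angular":[0,0,0],"delta_pos":[-2,0.7,0],"jaw":-1},{"angular":[0,0,0],"delta_pos":[-2,0,0],"jaw":-1},{"angular":[0,0,0],"delta_pos":[-2,0,0],"jaw":-1},{"angular":[0,0,0],"delta_pos":[-2,0,0],"jaw":-1},{"angular":[0,0,0],"delta_pos":[-2,0,0],"jaw":-1}]'
python3 -m crank '[{"angular":[0,0,0],"delta_pos":[-2,0,0],"jaw":-1},{"angular":[0,0,0],"delta_pos":[-2,0,0],"jaw":-1},{"angular":[0,0,0],"delta_pos":[-2,0,0],"jaw":-1},{"angular":[0,0,0],"delta_pos":[-2,0,0],"jaw":-1},{"angular":[0,0,0],"delta_pos":[-2,0,0],"jaw":-1}]'
```

```text
time: 15.65
eef_pos: [578.1, -73.2, 93.2]
eef_rot: [-2.304, -2.136, 0.0]
force: [0.8, 2.8, -0.5]
gripper_width: 20.0
gripper_force: 20.0
time: 16.15
eef_pos: [577.3, -83.1, 93.2]
eef_rot: [-2.304, -2.136, 0.0]
force: [1.7, 2.6, -0.0]
gripper_width: 19.8
gripper_force: 20.0
```

```bash

python3 -m crank '[{"angular":[0,0,0],"delta_pos":[-1.5,0,0],"jaw":-1},{"angular":[0,0,0],"delta_pos":[-1.5,0,0],"jaw":-1},{"angular":[0,0,0],"delta_pos":[-1.5,0,0],"jaw":-1},{"angular":[0,0,0],"delta_pos":[-1.5,0,0],"jaw":-1}]'
python3 -m crank '[{"angular":[0,0,0],"delta_pos":[-1,0,0],"jaw":-1},{"angular":[0,0,0],"delta_pos":[-1,0,0],"jaw":-1},{"angular":[0,0,0],"delta_pos":[-1,0,0],"jaw":-1},{"angular":[0,0,0],"delta_pos":[-1,0,0],"jaw":-1}]'
```

```text
time: 16.55
eef_pos: [576.9, -89.0, 93.2]
eef_rot: [-2.304, -2.136, 0.0]
force: [1.5, 2.4, -1.5]
gripper_width: 19.9
gripper_force: 20.0
time: 16.95
eef_pos: [576.6, -93.0, 93.2]
eef_rot: [2.304, 2.136, -0.0]
force: [1.2, 2.8, -1.0]
gripper_width: 19.8
gripper_force: 20.0
```

```bash

python3 -m crank '[{"angular":[0,0,0],"delta_pos":[-1,0,0],"jaw":-1},{"angular":[0,0,0],"delta_pos":[-1,0,0],"jaw":-1},{"angular":[0,0,0],"delta_pos":[-1,0,0],"jaw":-1},{"angular":[0,0,0],"delta_pos":[-1,0,0],"jaw":-1}]'
```

```text
time: 17.35
eef_pos: [576.3, -97.0, 93.2]
eef_rot: [2.304, 2.136, -0.0]
force: [2.5, 3.3, 0.1]
gripper_width: 20.0
gripper_force: 20.0
```

```bash

python3 -m crank '[{"angular":[0,0,0],"delta_pos":[-1,0,0],"jaw":-1},{"angular":[0,0,0],"delta_pos":[-1,0,0],"jaw":-1},{"angular":[0,0,0],"delta_pos":[-1,0,0],"jaw":-1}]'
```

```text
time: 17.65
eef_pos: [576.1, -100.0, 93.2]
eef_rot: [2.304, 2.136, -0.0]
force: [1.1, 2.4, -0.5]
gripper_width: 19.7
gripper_force: 20.0
```

```bash

python3 -m crank '[{"angular":[0,0,0],"delta_pos":[-1,0,0],"jaw":-1},{"angular":[0,0,0],"delta_pos":[-1,0,0],"jaw":-1},{"angular":[0,0,0],"delta_pos":[-1,0,0],"jaw":-1}]' 12
```

```text
time: 17.95
eef_pos: [575.8, -103.0, 93.2]
eef_rot: [2.304, 2.136, -0.0]
force: [1.5, 2.4, -1.1]
gripper_width: 20.1
gripper_force: 12.0
```

```bash

python3 -m crank '[{"angular":[0,0,0],"delta_pos":[-1,0,0],"jaw":-1},{"angular":[0,0,0],"delta_pos":[-1,0,0],"jaw":-1}]'
```

```text
time: 18.15
eef_pos: [575.7, -105.0, 93.2]
eef_rot: [2.304, 2.136, -0.0]
force: [1.3, 3.3, -1.0]
gripper_width: 19.6
gripper_force: 12.0
```

```bash

python3 -m crank '[{"angular":[0,0,0],"delta_pos":[-1,0,0],"jaw":-1},{"angular":[0,0,0],"delta_pos":[-1,0,0],"jaw":-1}]'
```

```text
time: 18.35
eef_pos: [575.6, -107.0, 93.2]
eef_rot: [2.304, 2.136, -0.0]
force: [0.6, 2.0, -1.0]
gripper_width: 19.6
gripper_force: 12.0
```

```bash

python3 -m crank '[{"angular":[0,0,0],"delta_pos":[-1,0,0],"jaw":-1},{"angular":[0,0,0],"delta_pos":[-1,0,0],"jaw":-1}]'
```

```text
time: 18.55
eef_pos: [575.4, -109.0, 93.2]
eef_rot: [2.304, 2.136, -0.0]
force: [0.2, 2.8, -0.5]
gripper_width: 19.9
gripper_force: 12.0
```

Depth is about 51 mm. The force is still only sliding friction, so I'll use smaller steps from here.

```bash

python3 -m crank '[{"angular":[0,0,0],"delta_pos":[-0.8,0,0],"jaw":-1},{"angular":[0,0,0],"delta_pos":[-0.7,0,0],"jaw":-1}]'
```

```text
time: 18.75
eef_pos: [574.8, -111.4, 93.0]
eef_rot: [2.304, 2.135, -0.003]
force: [0.3, -0.2, -0.4]
gripper_width: 20.0
gripper_force: 12.0
```

```bash

python3 -m crank '[{"angular":[0,0,0],"delta_pos":[-0.8,0,0],"jaw":-1},{"angular":[0,0,0],"delta_pos":[-0.7,0,0],"jaw":-1}]'
```

```text
time: 18.95
eef_pos: [574.9, -112.4, 93.1]
eef_rot: [-2.304, -2.135, 0.001]
force: [0.0, -0.2, -1.0]
gripper_width: 19.9
gripper_force: 12.0
```

```bash

python3 -m crank '[{"angular":[0,0,0],"delta_pos":[-0.8,0,0],"jaw":-1},{"angular":[0,0,0],"delta_pos":[-0.7,0,0],"jaw":-1}]'
```

```text
time: 19.15
eef_pos: [575.0, -113.5, 93.2]
eef_rot: [-2.304, -2.136, 0.0]
force: [0.6, 0.5, -0.9]
gripper_width: 20.2
gripper_force: 12.0
```

```bash

python3 -m crank '[{"angular":[0,0,0],"delta_pos":[-0.8,0,0],"jaw":-1},{"angular":[0,0,0],"delta_pos":[0,0,0],"jaw":-1}]'
```

```text
time: 19.35
eef_pos: [575.0, -113.7, 93.2]
eef_rot: [-2.303, -2.136, -0.001]
force: [-0.3, 2.4, -1.0]
gripper_width: 20.1
gripper_force: 12.0
```

The rubbing force vanished at about 53 mm and a stop came about 2 mm later, so the button has popped out. I'll test it with a gentle pull back, then look.

```bash

python3 -m crank '[{"angular":[0,0,0],"delta_pos":[1,0,0],"jaw":-1},{"angular":[0,0,0],"delta_pos":[1,0,0],"jaw":-1},{"angular":[0,0,0],"delta_pos":[1,0,0],"jaw":-1},{"angular":[0,0,0],"delta_pos":[0,0,0],"jaw":-1}]'
python3 -m crank '[{"angular":[0,0,0],"delta_pos":[1,0,0],"jaw":-1},{"angular":[0,0,0],"delta_pos":[0,0,0],"jaw":-1}]'
```

```text
time: 19.75
eef_pos: [575.3, -111.4, 93.2]
eef_rot: [2.303, 2.136, -0.0]
force: [0.3, 0.1, -1.6]
gripper_width: 19.9
gripper_force: 12.0
time: 19.95
eef_pos: [575.4, -110.2, 93.2]
eef_rot: [2.303, 2.136, -0.0]
force: [-0.2, -0.1, -0.9]
gripper_width: 19.8
gripper_force: 12.0
```

```bash

python3 -m crank '[{"angular":[0,0,0],"delta_pos":[0.6,0,0],"jaw":-1},{"angular":[0,0,0],"delta_pos":[0.4,0,0],"jaw":-1},{"angular":[0,0,0],"delta_pos":[0,0,0],"jaw":-1}]'
```

```text
time: 20.25
eef_pos: [575.4, -109.6, 93.2]
eef_rot: [2.304, 2.136, -0.001]
force: [0.4, -2.3, -0.5]
gripper_width: 20.1
gripper_force: 12.0
```

Both ways now stop hard, so the button is locked. Next I recentre, let go, back off along the tube a little, rise and check.

```bash

python3 -m crank '[{"angular":[0,0,0],"delta_pos":[-1.5,0,0],"jaw":-1},{"angular":[0,0,0],"delta_pos":[-0.5,0,0],"jaw":-1},{"angular":[0,0,0],"delta_pos":[0,0,0],"jaw":-0.4},{"angular":[0,0,0],"delta_pos":[0,0,0],"jaw":-0.1},{"angular":[0,0,0],"delta_pos":[0,0,0],"jaw":0.1}]'
python3 -m crank '[{"angular":[0,0,0],"delta_pos":[0,0,0],"jaw":0.1},{"angular":[0,0,0],"delta_pos":[0,0,-15],"jaw":0.1},{"angular":[0,0,0],"delta_pos":[0,0,-35],"jaw":0.1},{"angular":[0,0,0],"delta_pos":[0,0,-45],"jaw":0.1},{"angular":[0,0,0],"delta_pos":[0,0,-45],"jaw":0.1}]'
python3 -m crank '[{"angular":[0,0,0],"delta_pos":[30,0,-30],"jaw":0.1},{"angular":[0,0,0],"delta_pos":[30,0,-10],"jaw":0.1},{"angular":[0,0,0],"delta_pos":[0,0,0],"jaw":0.1},{"angular":[0,0,0],"delta_pos":[0,0,0],"jaw":0.1}]'
python3 - <<'E'
from h import *
s=avg("scene",3)
cv2.imwrite("pics/end.png",cv2.resize(s["frame"][205:295,290:410].astype(np.uint8),(800,600),interpolation=cv2.INTER_CUBIC))
E
```

```text
time: 20.75
eef_pos: [575.4, -111.2, 93.4]
eef_rot: [2.303, 2.136, 0.0]
force: [0.6, -0.0, 0.4]
gripper_width: 34.6
gripper_force: 0.0
time: 21.25
eef_pos: [575.0, -110.9, 235.6]
eef_rot: [-2.303, -2.137, -0.0]
force: [1.1, -0.6, -0.4]
gripper_width: 47.8
gripper_force: 0.0
time: 21.65
eef_pos: [579.7, -50.6, 274.5]
eef_rot: [2.3, 2.137, 0.001]
force: [1.0, -0.5, -0.4]
gripper_width: 48.5
gripper_force: 0.0
```

View pics/end.png

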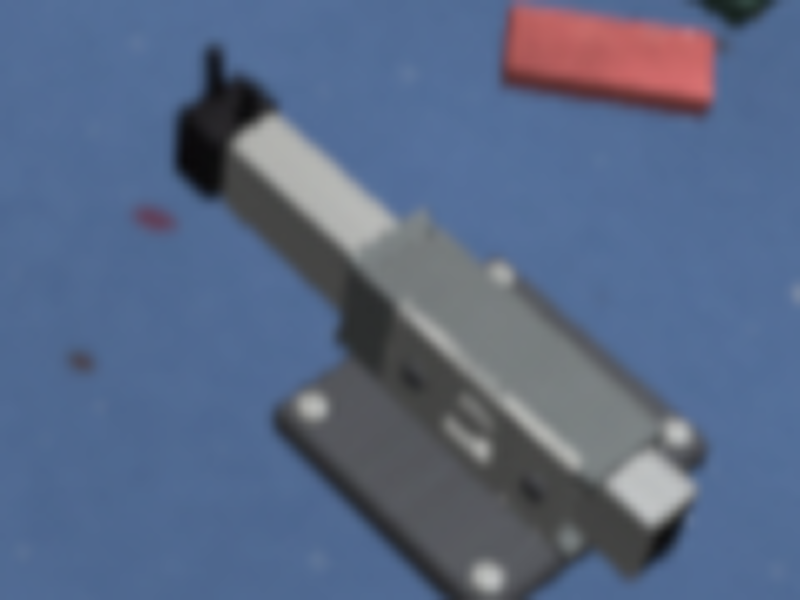

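The picture shows the button out in the plate's hole at about (470,425), the nose past the sleeve's rear end, and the gripper clear of everything.

```bash
python3 -c "
from rig import *
print(finish_job())"
```

```text
the job is handed in; nothing more can be done
None
```

The fork arm is in the sleeve about 53 mm deep, with its button popped out through the catch-plate hole and holding against a gentle push and pull. I let go of it and handed the job in at about 22 s; the hand-in gave no verdict, and the measured forces while inserting stayed under about 4 N.

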